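Seal a specimen pot and snap the hood on its carrier

TASK

Get the specimen in the grey carrier ready for transport: first screw the pot's red cap fully tight (clockwise), then put the blue hood over the pot, press it straight down until it snaps past the orange latches, and keep pressing it firmly onto the black gasket. Finish while still holding and pressing the hood down: do not let go. Leave the other pots, the slide box and the objective where they stand.

Things in the scene. Friction and masses are not known exactly. Their poses are not given: they have to be found in the camera images.
- carrier: Transport carrier, fixed to the bench: grey plate 130 x 130 x 16 mm, origin at the centre of its underside, z up. At its centre a fixed white pot (radius 20 mm) with a red screw cap, round it a black gasket disc (radius 42 mm). On the diagonals, 49.5 mm from the axis, four black guide posts, 10 mm thick, round tops 42 mm above the bench; they centre the hood's rim with 2 mm play.
- cap (a joint): Turn of the red screw cap about the upright axis, rad: 0 is fully tight (a hard stop), larger is looser (to 1.6); it starts 0.6 to 1.3 loose. Tightening is clockwise from above. It turns without rising, with 0.06 N m of friction, and stays where left. A white bar on its top points to the carrier's +x, over a black mark down the pot, when tight.
- cap_grip (a point): Point on the axis of the red screw cap, 68 mm above the bench: the cap is round, 44 mm in diameter and 16 mm high (58 to 74 mm above the bench). Grip it across its diameter from above. Its x axis lies along the white bar.
- hood_handle (a point): Centre of the white handle bar on the loose blue hood (about 0.12 kg): bar 46 mm along x, 18 mm along y (grip across y), 30 mm high. The hood's top, on which it stands, is 15 mm below this point, the rim's underside 83 mm below. Rim round, 85 mm in diameter, 3 mm thick; hood above it 67 mm. Hollow, open below (inside 60 mm in diameter, 64 mm high). Fits the carrier at any yaw.
- seat (a point): Centre of the unpressed gasket's top, 22 mm above the bench, on the pot's axis; carrier's axes. With the rim on the gasket the handle's centre is 83 mm above this point; pressed, lower. Going down, the rim meets the latches 10 to 18 mm above it; resistance grows to about 8 to 18 N, drops suddenly 7 to 3 mm above it, and at about 3 mm the latches snap in over the rim.
- latch (a point): Catching edge of the orange spring latch on the carrier's +x side, 28 mm above the bench, 39 mm from the axis. Three more like it stand on the +y, -x and -y sides. Their ramps lean inward from the tops (40 mm above the bench) to this edge; the hood's rim pushes them outward and they spring back above it.
- gasket (a joint): How far the gasket is pressed down by the hood, m: 0 free, up to 0.005 at its hard stop. Its spring takes about 4 N per mm; the hood's own weight presses it 0.3 mm.
- pot_a: Bystander: loose white specimen pot with a red cap, 47 mm in diameter, 58 mm high, origin under its centre; leave alone.
- pot_b: Bystander: loose amber specimen pot with a white cap, 47 mm in diameter, 58 mm high, origin under its centre; leave alone.
- slide_box: Bystander: loose open white box of glass slides, 40 x 95 x 34 mm, origin under its centre; leave alone.
- objective: Bystander: loose metal microscope objective standing upright, 30 mm in diameter, 44 mm high, origin under its centre; leave alone.
There are look-alikes about, which are no part of the job. Of the things that look like the part that bears hood_handle, the largest one is meant.

How it is judged:
By the outcome, as a careful person would: the job done as asked, in the order asked, and still so for the second after the job is handed in, while the arm keeps its last pose, push and grip.
It also fails if it takes over 67 s, if anything falls off the work surface, if the arm or the gripper's body presses on something with over 40 N, if the wrist force passes 120 N, or if a joint passes its speed limit or range.

ROBOT

A 6-joint arm with a two-finger parallel gripper is mounted at the origin on the work surface. World frame = base frame: x ahead of the robot, y to its left, z up, the work surface at z = 0. Lengths are in mm, angles in rad, forces in N, time in s.
With the tool pointing down it reaches from about 275 to 1000 mm from the base axis. Payload 8.4 kg.
Tool frame: the origin (TCP) lies midway between the tips of the shut fingers; the grasp point (between the pads) lies 19 mm behind it; z points along the fingers, y is the direction in which the jaws open and shut (so a half turn about z gives the same grasp; the last joint's range is limited). The gripper opens to 85 mm and grips with 20 to 120 N. Pads are 22 mm wide; open, the fingers measure 114 mm over their backs; the gripper's body (76 mm by 85 mm) begins 54 mm behind the grasp point. The pads swing forward as they close: fully open they stand 13 mm farther back than shut.
Start: joints at [-1.277, 0.353, 1.633, -0, 1.155, -0.002], TCP at [182.189, -597.858, 208.781] pointing down, gripper open.
Joint ranges: [-2.63, 2.63], [-0.92, 2.1], [0.06, 2.66], [-1.3, 4.44], [0, 2.69], [-3.02, 3.02]. Speed limits (rad/s): [2.22, 2.22, 2.79, 3.14, 3.14, 3.14].

INTERFACE

Orientations are given as [roll, pitch, yaw] about the fixed x, y, z axes, in that order (R = Rz(yaw) Ry(pitch) Rx(roll)).
In Python, from rig import * gives the robot as it stands.
- The arm moves only by the tool play_rows, never from a script. Its argument "moves" is a list of rows, each a list of 3 entries, a list of its own where there are three numbers: the shift along the tool's x, y, z in m, then the turn, a rotation vector about the tool's x, y, z in rad, then the opening in per cent of the stroke, from 0 (shut) to 100 (fully open). In form: [[[x, y, z], [rx, ry, rz], fingers], ...]. A call has 1 to 20 rows; each row shifts and turns the commanded pose from where the row before left it, along the tool's axes as they then stand; what a row does not reach is not made up. A row lasts 1/10 s, in which the tool goes at most 50 mm and 8.59 degrees, less where a joint would pass 70% of its speed; a pose out of reach is approached as far as the arm can. A call is refused whole if a number of a shift passes 0.05 or a number of a turn 0.15, either way. A call with a gripper value outside its range is refused whole. The fingers move at their own pace and stop on an object; "squeeze" is the grip in N (left out, the last holds). Time passes only in rows, so rows that do not move let the fingers close. It gives the time, the measured TCP pose, the force and the opening at its end, in the units of the state.
- sense(): the state, without advancing time (a new reading comes with each control period).
- grab_frame(name): name is "side" or "top" or "wrist"; returns a dict with "pixels" (384x512x3 uint8, red, green, blue), "intrinsics" (3x3 intrinsics, pixels), "R" (3x3) and "t" (3): a world point X has camera coordinates R X + t. Camera axes: x right, y down, z forward; pixel columns grow to the right and rows downward; lengths in mm; the calibration is good to about 2 mm. A picture is of the moment at which its call begins. There is no depth.
- sign_off(): hands the job in, once; it reports no verdict.
The state is a dict: "clock": time; "qpos": joint angles; "qvel": joint speeds; "joint_efforts": joint torques, N m; "eef_pos": TCP position; "tcp_rot": TCP orientation; "contact_force": force on the tool from outside, world axes, zero at the start; "wrist_torque": the same for the moment, N m; "opening": opening from 0.0 (shut) to 1.0 (fully open).
Only numpy, scipy, OpenCV 4.12 (cv2) and the standard library are available. Lean on these libraries where they do the work, as an engineer would, in place of code of your own. Each camera call takes 0.05 s, during which the arm holds its last target. There are 200 camera calls.

## Working session

There is one attempt and no reset: what is moved stays moved. The work goes in short steps, Python scripts to look and compute and a tool call to move; the robot and the scene stay as the last step left them, time stands still between calls to the robot, and variables do not carry over. Pictures are saved under pics/ and viewed, about 8 in all and at most 12, crops included, and the job is handed in when it is done.

Besides the shell and the picture viewer there is one more tool, called after "Emit:" in YAML: its name, and indented under it one key for each argument. play_rows: Moves the arm, as the interface text tells. Its arguments: {"type":"object","properties":{"moves":{"type":"array"},"squeeze":{"type":"number"}},"required":["moves"]}

```bash
mkdir -p pics; ls; python3 - <<'E'
from rig import *
import cv2,pickle,numpy as np
fs={}
for n in("side","top","wrist"):
    f=grab_frame(n);fs[n]=f;cv2.imwrite(f"pics/{n}0.png",f["pixels"][:,:,::-1])
    print(n,(-f["R"].T@f["t"]).round(),f["R"][2].round(2),f["intrinsics"][0,0])
pickle.dump(fs,open("f0.pkl","wb"));print(sense())
E
```

```text
pics
side [  16. -480.  569.] [ 0.62  0.55 -0.56] 407.28704125693463
top [ 326.   -6. 1042.] [ 0.21 -0.   -0.98] 401.7543586475812
wrist [ 259. -574.  374.] [-0.3  -0.09 -0.95] 311.0227940910955
{'clock': 0.15, 'qpos': array([-1.27738594e+00,  3.53530092e-01,  1.63396474e+00, -2.04218434e-05,
        1.15518934e+00, -2.41845875e-03]), 'qvel': array([ 2.17249036e-03, -2.54149354e-03, -1.14711666e-03, -1.57132861e-04,
       -1.33330027e-03, -3.20301236e-05]), 'joint_efforts': array([-4.27670429e-04, -6.05634999e+01, -3.42339098e+01, -8.85695340e-05,
        6.20607068e-03,  4.91639821e-05]), 'eef_pos': array([ 182.07803962, -597.48386448,  208.20790543]), 'tcp_rot': array([-3.14050109e+00,  1.60345064e-05,  2.95837112e-01]), 'contact_force': array([-0.79467916, -0.22023835,  0.90196892]), 'wrist_torque': array([-0.01566657, -0.09430994,  0.03436502]), 'opening': 1.0002962930152612}
```

View pics/top0.png

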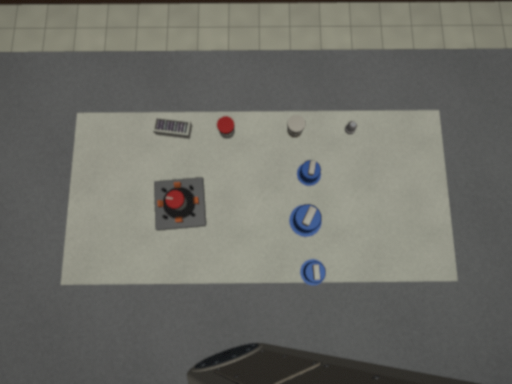

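View pics/side0.png

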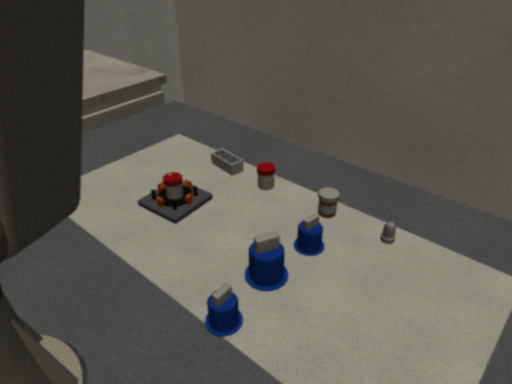

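Top view: the hood candidates (blue, white bar) are at top pixels (311,172) small, (307,218) largest and (313,272) small. I choose (307,218). The carrier with its red cap is at (178,202). The other red cap, at (227,126), is pot_a.

```bash
cat > h.py <<'E'
import numpy as np,cv2
def ray(f,uv,z):
    "pixel -> world point on plane z"
    f_K=np.array(f["intrinsics"]);R=np.array(f["R"]);t=np.array(f["t"])
    d=R.T@np.linalg.inv(f_K)@[uv[0],uv[1],1];c=-R.T@t
    return c+d*(z-c[2])/d[2]
def blobs(m,amin=20):
    n,l,s,c=cv2.connectedComponentsWithStats(m.astype(np.uint8))
    return [(c[i].round(1),s[i],l==i) for i in range(1,n) if s[i,4]>=amin]
def blue(p):
    p=p.astype(int);return (p[...,2]>p[...,0]+40)&(p[...,2]>p[...,1]+25)
def red(p):
    p=p.astype(int);return (p[...,0]>90)&(p[...,1]<0.35*p[...,0])&(p[...,2]<0.4*p[...,0])
def hull(m):
    c=max(cv2.findContours(m.astype(np.uint8),cv2.RETR_EXTERNAL,cv2.CHAIN_APPROX_NONE)[0],key=len)
    return cv2.convexHull(c)[:,0]
def tri(f1,a,f2,b):
    A=[];y=[]
    for f,u in((f1,a),(f2,b)):
        P=np.array(f["intrinsics"])@np.c_[f["R"],f["t"]]
        for k in(0,1): r=u[k]*P[2]-P[k];A.append(r[:3]);y.append(-r[3])
    return np.linalg.lstsq(np.array(A),np.array(y),rcond=None)[0]
E
python3 - <<'E'
from h import *
import pickle
fs=pickle.load(open("f0.pkl","rb"))
for n in("top","side"):
    f=fs[n];p=f["pixels"]
    for c,s,m in blobs(blue(p)):
        h=np.array([ray(f,u,0)[:2] for u in hull(m)],np.float32)
        print(n,"blue",c,s,"circ z0",cv2.minEnclosingCircle(h))
    for c,s,m in blobs(red(p)): print(n,"red",c,s,"at z74",ray(f,c,74).round(1))
f=fs["top"];p=f["pixels"]
# carrier plate: corners by dark-grey mask vs light bench
g=cv2.cvtColor(p,cv2.COLOR_RGB2GRAY);roi=np.zeros_like(g);roi[165:240,140:220]=1
m=(g<125)&(roi>0)
b=max(blobs(m),key=lambda b:b[1][4]);h=hull(b[2])
w=np.array([ray(f,u,16)[:2] for u in h],np.float32);print("plate",cv2.minAreaRect(w))
# white bar of big hood
for c0,nm in(((307,218),"hood"),):
    q=p.astype(int);m=(q.min(2)>110)
    r=np.zeros(m.shape,bool);r[203:233,292:322]=1
    for c,s,mm in blobs(m&r,10):
        w=np.array([ray(f,u,98)[:2] for u in np.argwhere(mm)[:,::-1]],np.float32);print("bar",c,s,cv2.minAreaRect(w))
a=cv2.resize(p[180:255,270:345],(560,560),interpolation=cv2.INTER_CUBIC)
s=fs["side"]["pixels"];b=cv2.resize(s[220:300,230:310],(560,560),interpolation=cv2.INTER_CUBIC)
cv2.imwrite("pics/c1.png",cv2.resize(np.hstack([a,b]),(800,400))[:,:,::-1])
E
```

```text
top blue [308.4 173.7] [297 161  23  24 314] circ z0 ((584.6004638671875, -134.63172912597656), 34.21064376831055)
top blue [304.4 221. ] [290 205  31  31 578] circ z0 ((457.8306884765625, -120.99054718017578), 42.25543975830078)
top blue [311.3 272.1] [301 259  24  26 380] circ z0 ((324.9937744140625, -134.2576446533203), 32.01640701293945)
top red [225.2 124.9] [218 118  15  15 171] at z74 [692.5  84.1  74. ]
top red [175.2 199. ] [166 191  18  17 204] at z74 [501.6 204.   74. ]
side blue [310.5 240.2] [294 222  30  33 584] circ z0 ((603.1201782226562, -121.77001190185547), 56.106361389160156)
side blue [267.7 269.2] [ 245  244   43   47 1238] circ z0 ((477.4553527832031, -103.17752075195312), 68.23836517333984)
side blue [224.1 316.9] [205 293  38  43 995] circ z0 ((335.86480712890625, -124.01824188232422), 47.41429138183594)
side red [265.7 166.7] [258 163  17   9 121] at z74 [675.9  64.8  74. ]
side red [172.2 177.1] [164 173  17   9 106] at z74 [497.8 200.2  74. ]
plate ((501.33612060546875, 205.2615966796875), (132.16677856445312, 132.0602264404297), 4.611706256866455)
bar [307.6 205.4] [292 203  30  12 110] ((473.20849609375, -113.60232543945312), (69.0491714477539, 26.40296173095703), 87.77333068847656)
bar [309.3 215.2] [303 206  13  19 133] ((456.5809326171875, -120.31453704833984), (16.79132652282715, 44.09157180786133), 62.10017776489258)
bar [319.8 229.4] [317 224   5   9  23] ((423.62823486328125, -145.25531005859375), (8.289265632629395, 21.2789306640625), 61.62067794799805)
```

View pics/c1.png

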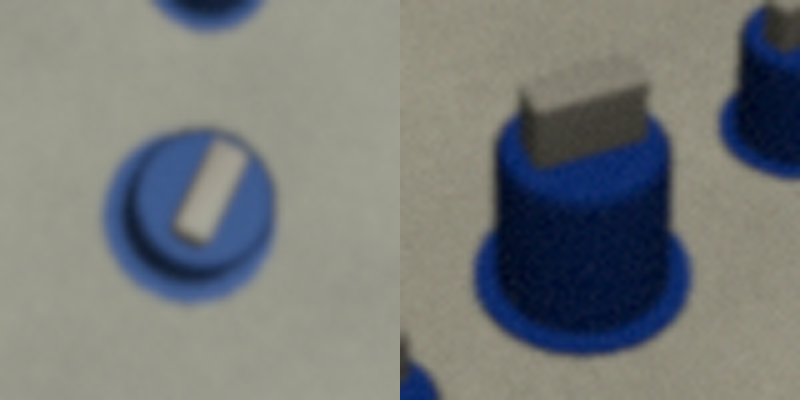

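The crop confirms the largest hood: its rim measures 84.5 mm against 85 mm given, it stands at (457,-121), and its bar lies at about -28°. The carrier axis is at about (501,205), and the plate measures 132 mm against 130 mm. Next I move above the cap.

Emit:
play_rows:
  moves:
    - [[0.027, -0.0337, 0], [0, 0, 0], 100]
    - [[0.027, -0.0337, 0], [0, 0, 0], 100]
    - [[0.027, -0.0337, 0], [0, 0, 0], 100]
    - [[0.027, -0.0337, 0], [0, 0, 0], 100]
    - [[0.027, -0.0337, 0], [0, 0, 0], 100]
    - [[0.027, -0.0337, 0], [0, 0, 0], 100]
    - [[0.027, -0.0337, 0], [0, 0, 0], 100]
    - [[0.027, -0.0337, 0], [0, 0, 0], 100]
    - [[0.027, -0.0337, 0], [0, 0, 0], 100]
    - [[0.027, -0.0337, 0], [0, 0, 0], 100]
    - [[0.027, -0.0337, 0], [0, 0, 0], 100]
    - [[0.027, -0.0337, 0], [0, 0, 0], 100]
    - [[0.027, -0.0337, 0], [0, 0, 0], 100]
    - [[0.027, -0.0337, 0], [0, 0, 0], 100]
    - [[0.027, -0.0337, 0], [0, 0, 0], 100]
    - [[0.027, -0.0337, 0], [0, 0, 0], 100]
    - [[0.027, -0.0337, 0], [0, 0, 0], 100]
    - [[0.027, -0.0337, 0], [0, 0, 0], 100]
    - [[0.027, -0.0337, 0], [0, 0, 0], 100]
    - [[0.027, -0.0337, 0], [0, 0, 0], 100]

```text
clock: 2.15
eef_pos: [502.5, 206.2, 208.6]
tcp_rot: [3.141, 0.0, 0.296]
contact_force: [0.8, -1.0, 1.1]
opening: 1.002
```

Emit:
play_rows:
  moves:
    - [[0, 0, 0], [0, 0, -0.1475], 100]
    - [[0, 0, 0], [0, 0, -0.1475], 100]
    - [[0, 0, 0], [0, 0, -0.1475], 100]
    - [[0, 0, 0], [0, 0, -0.1475], 100]
    - [[0, 0, 0], [0, 0, -0.1475], 100]
    - [[0, 0, 0], [0, 0, -0.1475], 100]
    - [[0, 0, 0], [0, 0, -0.1475], 100]
    - [[0, 0, 0], [0, 0, -0.1475], 100]
    - [[0, 0, 0], [0, 0, -0.1475], 100]
    - [[0, 0, 0], [0, 0, -0.1475], 100]
    - [[0, 0, 0], [0, 0, -0.1475], 100]
    - [[0, 0, 0], [0, 0, -0.1475], 100]
    - [[0, 0, 0], [0, 0, -0.1475], 100]
    - [[0, 0, 0], [0, 0, -0.1475], 100]
    - [[0, 0, 0], [0, 0, -0.1475], 100]
    - [[0, 0, 0], [0, 0, -0.1475], 100]
    - [[0, 0, 0], [0, 0, 0], 100]
    - [[0, 0, 0], [0, 0, 0], 100]

```text
clock: 3.95
eef_pos: [502.2, 204.2, 208.6]
tcp_rot: [-3.141, -0.0, 2.651]
contact_force: [0.1, 0.3, 0.6]
opening: 0.998
```

```bash
python3 - <<'E'
from rig import *
from h import *
s=sense();print(s["clock"],s["eef_pos"],s["tcp_rot"],s["qpos"],s["contact_force"],s["wrist_torque"])
f=grab_frame("wrist");p=f["pixels"]
import pickle;pickle.dump(f,open("f1.pkl","wb"))
for c,st,m in blobs(red(p),100):
    w=np.array([ray(f,u,74)[:2] for u in hull(m)],np.float32);print("red",c,st,cv2.minEnclosingCircle(w),cv2.minAreaRect(w))
cv2.imwrite("pics/w1.png",p[:,:,::-1])
E
```

```text
3.95 [502.15942583 204.22465228 208.64578815] [-3.14139134e+00 -1.64859847e-04  2.65141896e+00] [ 3.83497631e-01  2.24774569e-01  1.81106835e+00 -3.18847877e-06
  1.10600992e+00 -6.97123586e-01] [0.05726064 0.25154468 0.57332175] [ 0.00056239 -0.03586903 -0.02934532]
red [258.5 168.3] [ 239  147   43   43 1281] ((502.30474853515625, 207.1884002685547), 21.704858779907227) ((502.42767333984375, 207.29364013671875), (41.83371353149414, 42.92594909667969), 52.34557342529297)
red [249.4 338.9] [232 327  35  25 679] ((687.02734375, 95.06845092773438), 21.782161712646484) ((684.34423828125, 96.9388427734375), (41.748252868652344, 35.00897216796875), 46.661865234375)
```

View pics/w1.png

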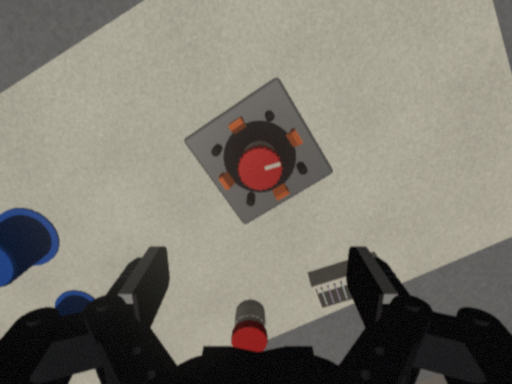

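The wrist view shows the cap at (260,169), with its white bar pointing right at about (272,166). The plate, its four latches and its posts are clear around it. I'll refine the carrier centre and get the bar angle.

```bash
python3 - <<'E'
from h import *
import pickle
f=pickle.load(open("f1.pkl","rb"));p=f["pixels"];ft=pickle.load(open("f0.pkl","rb"))["top"]
def an(f,box,name,cz):
    p=f["pixels"];q=p.astype(int);y0,y1,x0,x1=box
    r=np.zeros(p.shape[:2],bool);r[y0:y1,x0:x1]=1
    hsv=cv2.cvtColor(p,cv2.COLOR_RGB2HSV)
    g=q.mean(2)
    m=r&((g<112)|(hsv[...,1]>140))
    b=max(blobs(m),key=lambda b:b[1][4])
    w=np.array([ray(f,u,16)[:2] for u in hull(b[2])],np.float32);print(name,"plate",cv2.minAreaRect(w))
    o=r&(hsv[...,0]>5)&(hsv[...,0]<18)&(hsv[...,1]>150)&(q[...,0]>90)
    L=[ray(f,c,36)[:2] for c,s,_ in blobs(o,6)];print(name,"latches",np.round(L,1),np.mean(L,0))
    R=[b for b in blobs(red(p)&r,50)][0]; rc=np.array(R[0])
    h=hull(R[2]);mm=np.zeros(p.shape[:2],np.uint8);cv2.fillConvexPoly(mm,h,1)
    mm=cv2.erode(mm,np.ones((3,3)))
    wb=(mm>0)&(q[...,1]>0.45*q[...,0])
    W=[ray(f,u,74)[:2] for u in np.argwhere(wb)[:,::-1]]
    C=cv2.minEnclosingCircle(np.array([ray(f,u,74)[:2] for u in h],np.float32))
    c=np.mean(W,0)-C[0];print(name,"cap",C,"bar",len(W),c,np.degrees(np.arctan2(c[1],c[0])))
an(f,(70,232,170,345),"wrist",0)
an(ft,(170,240,145,215),"top",0)
E
```

```text
wrist plate ((502.10137939453125, 207.15589904785156), (128.3680877685547, 128.2215576171875), 4.729820251464844)
wrist latches [[457.3 203.4]
 [498.6 251.5]
 [506.1 162.6]
 [546.4 211. ]] [502.10199312 207.12427142]
wrist cap ((502.30474853515625, 207.1884002685547), 21.704858779907227) bar 95 [ 3.11872804 11.64645919] 75.00886509675419
top plate ((501.5263977050781, 205.3814697265625), (130.78897094726562, 130.60064697265625), 5.1891326904296875)
top latches [[546.2 209.1]
 [505.9 160.4]
 [498.5 250.4]
 [456.4 202. ]] [501.75861044 205.46983934]
top cap ((502.2621154785156, 206.10935974121094), 21.6925106048584) bar 19 [ 3.01565173 11.04547089] 74.72918820190087
```

The carrier is at about (502.0, 206.2) with yaw about 5°. The cap bar is at 75°, so the cap is about 1.22 rad loose. I descend and grip.

Emit:
play_rows:
  moves:
    - [[0.001, 0.0017, 0.02], [0, 0, 0], 100]
    - [[0, 0, 0.03], [0, 0, 0], 100]
    - [[0, 0, 0.03], [0, 0, 0], 100]
    - [[0, 0, 0.03], [0, 0, 0], 100]
    - [[0, 0, 0.02], [0, 0, 0], 100]
    - [[0, 0, 0.015], [0, 0, 0], 100]
    - [[0, 0, 0.01], [0, 0, 0], 100]
    - [[0, 0, 0.006], [0, 0, 0], 100]
    - [[0, 0, 0], [0, 0, 0], 100]
    - [[0, 0, 0], [0, 0, 0], 60]
    - [[0, 0, 0], [0, 0, 0], 40]
    - [[0, 0, 0], [0, 0, 0], 40]
    - [[0, 0, 0], [0, 0, 0], 30]
    - [[0, 0, 0], [0, 0, 0], 30]
    - [[0, 0, 0], [0, 0, 0], 30]
  squeeze: 40

```text
clock: 5.5
eef_pos: [504.5, 207.1, 51.2]
tcp_rot: [3.138, 0.003, 2.656]
contact_force: [-3.3, -3.5, 30.8]
opening: 0.302
```

```bash
python3 -c "
from rig import *
s=sense();print({k:s[k] for k in('clock','eef_pos','tcp_rot','contact_force','wrist_torque','opening')})"
```

```text
{'clock': 5.5, 'eef_pos': array([504.52161924, 207.07117997,  51.15554751]), 'tcp_rot': array([3.13788925, 0.00332624, 2.65568038]), 'contact_force': array([-3.30279026, -3.47518275, 30.81275593]), 'wrist_torque': array([-0.53866475,  0.83346752, -0.03527593]), 'opening': 0.30237381832383087}
```

```bash
python3 - <<'E'
from rig import *
from h import *
f=grab_frame("wrist");g=grab_frame("side")
cv2.imwrite("pics/g1.png",np.hstack([cv2.resize(f["pixels"][100:340,100:420],(480,360)),cv2.resize(g["pixels"][130:230,110:230],(320,267))[0:267] if 0 else cv2.copyMakeBorder(cv2.resize(g["pixels"][130:230,120:220],(320,320)),0,40,0,0,0)])[:,:,::-1])
E
```

```text
(no output)
```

View pics/g1.png

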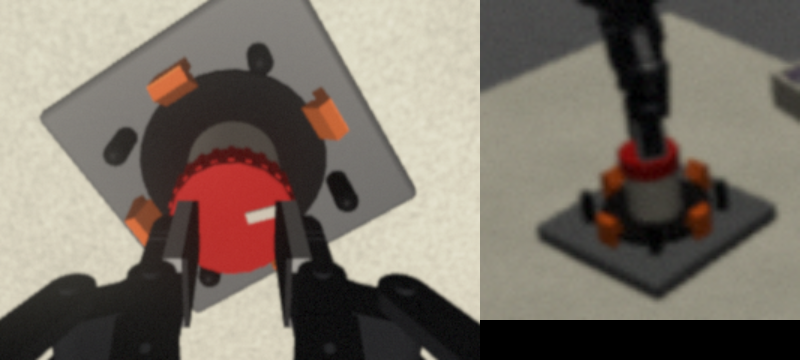

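```bash
python3 - <<'E'
from rig import *
from h import *
from scipy.spatial.transform import Rotation as Ro
f=grab_frame("wrist");s=sense();R=Ro.from_euler("xyz",s["tcp_rot"]).as_matrix()
P=np.array(f["intrinsics"])@np.c_[f["R"],f["t"]]
for b in(-23,-13,-6,0):
  for w in (12.8,22):
    o=[]
    for y in(-w,w):
      for x in (-11,11):
        X=s["eef_pos"]+R@[x,y,b];q=P@[*X,1];o+=[((q[:2]/q[2]-100)*1.5).round().astype(int).tolist()]
    print(b,w,o)
print(s["clock"],s["contact_force"],s["opening"])
E
```

```text
-23 12.8 [[198, 252], [197, 195], [271, 252], [273, 195]]
-23 22 [[172, 252], [170, 195], [297, 252], [300, 195]]
-13 12.8 [[201, 237], [199, 183], [269, 237], [271, 183]]
-13 22 [[176, 237], [173, 183], [294, 237], [296, 183]]
-6 12.8 [[202, 227], [201, 175], [268, 227], [269, 175]]
-6 22 [[178, 227], [176, 175], [292, 227], [294, 175]]
0 12.8 [[203, 220], [202, 169], [267, 220], [268, 169]]
0 22 [[180, 220], [178, 169], [290, 220], [292, 169]]
5.65 [-3.57136005 -2.35672545 30.12104921] 0.3064918014301475
```

The fingertips stand on the cap's top: they sit about 23 mm behind the TCP in the image, with the gap at 26 mm. I lift, open and measure where the tips really are.

Emit:
play_rows:
  moves:
    - [[0, 0, -0.015], [0, 0, 0], 30]
    - [[0, 0, -0.02], [0, 0, 0], 70]
    - [[0, 0, 0], [0, 0, 0], 70]
    - [[0, 0, 0], [0, 0, 0], 70]
    - [[0, 0, 0], [0, 0, 0], 70]

```text
clock: 6.15
eef_pos: [501.7, 206.1, 82.2]
tcp_rot: [-3.141, -0.0, 2.656]
contact_force: [-0.1, -1.2, 0.2]
opening: 0.7
```

```bash
python3 - <<'E'
from rig import *
from h import *
from scipy.spatial.transform import Rotation as Ro
f=grab_frame("wrist");s=sense();R=Ro.from_euler("xyz",s["tcp_rot"]).as_matrix()
P=np.array(f["intrinsics"])@np.c_[f["R"],f["t"]]
im=f["pixels"][:,:,::-1].copy()
w=s["opening"]*42.5
for b,c in((-26,(0,255,0)),(-13,(255,255,0)),(0,(255,0,255))):
    for y in(-w,w):
      for x in (-11,11):
        q=P@[*(s["eef_pos"]+R@[x,y,b]),1];cv2.circle(im,tuple((q[:2]/q[2]).round().astype(int).tolist()),2,c,-1)
cv2.imwrite("pics/w2.png",cv2.resize(im[100:384,90:430],(800,668))[:600])
print(s)
E
```

```text
{'clock': 6.2, 'qpos': array([ 3.86976291e-01,  3.85128365e-01,  1.91575686e+00,  4.95230348e-08,
        8.41983704e-01, -6.98020672e-01]), 'qvel': array([ 0.00013647,  0.00467875, -0.00174396,  0.00115492,  0.00144908,
       -0.00101014]), 'joint_efforts': array([-9.61375372e-04, -5.54308856e+01, -2.65530002e+01, -1.15428411e-04,
       -1.23952160e-02,  7.63672360e-04]), 'eef_pos': array([501.58810401, 206.02932062,  82.03145674]), 'tcp_rot': array([-3.14061490e+00, -8.20294692e-04,  2.65579286e+00]), 'contact_force': array([ 0.02592677,  0.13529826, -0.73763409]), 'wrist_torque': array([-0.00122899,  0.02166345, -0.0010497 ]), 'opening': 0.70164760093909}
```

View pics/w2.png

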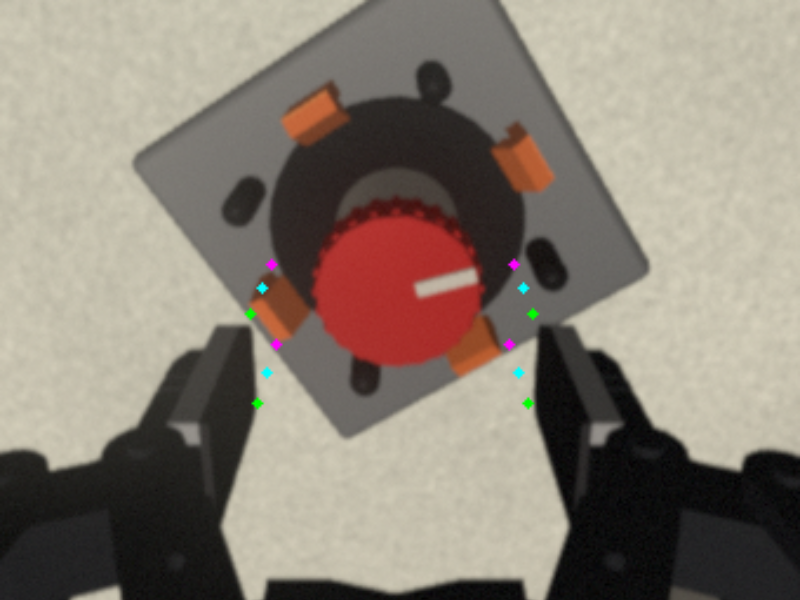

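In the picture the tips (250,327)/(538,327) lie about 25–29 mm behind the nominal TCP, in agreement with the contact on the cap top. I go lower accordingly, at 66 % opening, and watch the force.

Emit:
play_rows:
  moves:
    - [[0, 0, 0.015], [0, 0, 0], 66]
    - [[0, 0, 0.012], [0, 0, 0], 66]
    - [[0, 0, 0.008], [0, 0, 0], 66]
    - [[0, 0, 0.007], [0, 0, 0], 66]
    - [[0, 0, 0.005], [0, 0, 0], 66]
    - [[0, 0, 0], [0, 0, 0], 66]
    - [[0, 0, 0], [0, 0, 0], 66]

```text
clock: 6.9
eef_pos: [502.3, 206.3, 35.9]
tcp_rot: [3.141, 0.0, 2.656]
contact_force: [-0.5, 0.2, 0.1]
opening: 0.657
```

Emit:
play_rows:
  moves:
    - [[0, 0, 0.002], [0, 0, 0], 58]
    - [[0, 0, 0], [0, 0, 0], 50]
    - [[0, 0, 0], [0, 0, 0], 45]
    - [[0, 0, 0], [0, 0, 0], 40]
    - [[0, 0, 0], [0, 0, 0], 35]
  squeeze: 40

```text
clock: 7.4
eef_pos: [502.5, 206.5, 34.2]
tcp_rot: [3.141, 0.0, 2.656]
contact_force: [-1.4, 1.5, 6.0]
opening: 0.499
```

The jaws are gripped at 0.50, about 43 mm. Next I tighten, positive about tool z.

Emit:
play_rows:
  moves:
    - [[0, 0, 0], [0, 0, 0.05], 35]
    - [[0, 0, 0], [0, 0, 0.1], 35]
    - [[0, 0, 0], [0, 0, 0.1], 35]
    - [[0, 0, 0], [0, 0, 0.1], 35]
    - [[0, 0, 0], [0, 0, 0.1], 35]
    - [[0, 0, 0], [0, 0, 0.1], 35]
    - [[0, 0, 0], [0, 0, 0.1], 35]
    - [[0, 0, 0], [0, 0, 0.1], 35]
    - [[0, 0, 0], [0, 0, 0.1], 35]
    - [[0, 0, 0], [0, 0, 0.1], 35]
    - [[0, 0, 0], [0, 0, 0.1], 35]
    - [[0, 0, 0], [0, 0, 0], 35]
  squeeze: 50

```text
clock: 8.6
eef_pos: [503.0, 206.8, 34.3]
tcp_rot: [3.14, -0.001, 1.604]
contact_force: [0.1, 2.8, 6.0]
opening: 0.494
```

```bash
cat > st.py <<'E'
from rig import *
s=sense()
for k in('clock','eef_pos','tcp_rot','contact_force','wrist_torque','opening'): print(k,s[k].round(3) if hasattr(s[k],'round') else s[k])
print(s['qpos'][5])
E
python3 st.py
```

```text
clock 8.6
eef_pos [503.033 206.752  34.283]
tcp_rot [ 3.140e+00 -1.000e-03  1.604e+00]
contact_force [0.145 2.775 5.965]
wrist_torque [ 0.369 -0.134 -0.058]
opening 0.4943924883551322
0.35342240363890254
```

Emit:
play_rows:
  moves:
    - [[0, 0, 0], [0, 0, 0.05], 35]
    - [[0, 0, 0], [0, 0, 0.05], 35]
    - [[0, 0, 0], [0, 0, 0.04], 35]
    - [[0, 0, 0], [0, 0, 0.03], 35]
    - [[0, 0, 0], [0, 0, 0], 35]

```text
clock: 9.1
eef_pos: [503.1, 206.8, 34.3]
tcp_rot: [3.14, -0.001, 1.438]
contact_force: [0.9, 2.6, 4.6]
opening: 0.491
```

```bash
python3 st.py
```

```text
clock 9.1
eef_pos [503.137 206.763  34.29 ]
tcp_rot [ 3.140e+00 -1.000e-03  1.438e+00]
contact_force [0.943 2.595 4.619]
wrist_torque [ 0.365 -0.254 -0.025]
opening 0.4909386868912103
0.519670340578275
```

Emit:
play_rows:
  moves:
    - [[0, 0, 0], [0, 0, 0.03], 35]
    - [[0, 0, 0], [0, 0, 0.03], 35]
    - [[0, 0, 0], [0, 0, 0.03], 35]
    - [[0, 0, 0], [0, 0, 0], 35]
  squeeze: 80

```text
clock: 9.5
eef_pos: [503.2, 206.7, 34.5]
tcp_rot: [3.14, -0.001, 1.351]
contact_force: [0.5, 3.3, 8.1]
opening: 0.487
```

```bash
python3 st.py
```

```text
clock 9.5
eef_pos [503.185 206.724  34.476]
tcp_rot [ 3.140e+00 -1.000e-03  1.351e+00]
contact_force [0.496 3.347 8.073]
wrist_torque [ 0.37  -0.067  1.145]
opening 0.4870296231315871
0.6080121746571161
```

Wrist torque has jumped to 1.15 N m against 0.06 N m of friction: that is the hard stop. I release, lift and check the bar.

Emit:
play_rows:
  moves:
    - [[0, 0, 0], [0, 0, 0], 50]
    - [[0, 0, 0], [0, 0, 0], 66]
    - [[0, 0, 0], [0, 0, 0], 66]
    - [[0, 0, -0.02], [0, 0, 0], 66]
    - [[0, 0, -0.04], [0, 0, 0], 75]
    - [[0, 0, -0.045], [0, 0, 0], 75]
    - [[0, 0, -0.045], [0, 0, 0], 75]
    - [[0, 0, -0.03], [0, 0, 0], 75]
    - [[0, 0, 0], [0, 0, 0], 75]

```text
clock: 10.4
eef_pos: [504.2, 206.9, 218.1]
tcp_rot: [3.136, -0.004, 1.346]
contact_force: [-0.9, 0.6, -0.9]
opening: 0.749
```

```bash
python3 - <<'E'
from rig import *
from h import *
f=grab_frame("wrist");p=f["pixels"];q=p.astype(int);s=sense();print(s["eef_pos"],s["tcp_rot"])
for R in blobs(red(p),300):
    h=hull(R[2]);mm=np.zeros(p.shape[:2],np.uint8);cv2.fillConvexPoly(mm,h,1);mm=cv2.erode(mm,np.ones((3,3)))
    W=[ray(f,u,74)[:2] for u in np.argwhere((mm>0)&(q[...,1]>0.45*q[...,0]))[:,::-1]]
    C=cv2.minEnclosingCircle(np.array([ray(f,u,74)[:2] for u in h],np.float32))
    if W: c=np.mean(W,0)-C[0];print(R[0],C,len(W),c,np.degrees(np.arctan2(c[1],c[0])))
hsv=cv2.cvtColor(p,cv2.COLOR_RGB2HSV)
o=(hsv[...,0]>5)&(hsv[...,0]<18)&(hsv[...,1]>150)&(q[...,0]>90)
L=np.array([ray(f,c,36)[:2] for c,_,_ in blobs(o,15)]);print(L.round(1),L.mean(0))
cv2.imwrite("pics/w3.png",p[:,:,::-1])
E
```

```text
[502.92916704 206.45789696 215.51514198] [ 3.13906110e+00 -1.90812408e-03  1.34576458e+00]
[[499.5 252.2]
 [547.5 211.1]
 [458.8 203.7]
 [507.  163.1]] [503.18121104 207.52599561]
```

View pics/w3.png

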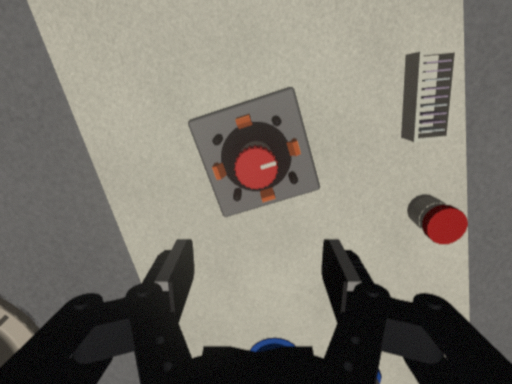

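The bar at (268,166) now points towards the right-hand latch at (293,147). I check its angle in numbers.

```bash
python3 - <<'E'
from rig import *
from h import *
f=grab_frame("wrist");p=f["pixels"];q=p.astype(int)
rd=(q[...,0]>70)&(q[...,1]<0.42*q[...,0])&(q[...,2]<0.45*q[...,0])
r=np.zeros(rd.shape,bool);r[140:195,230:282]=1
R=max(blobs(rd&r,100),key=lambda b:b[1][4]);h=hull(R[2]);mm=np.zeros(p.shape[:2],np.uint8);cv2.fillConvexPoly(mm,h,1);mm=cv2.erode(mm,np.ones((3,3)))
C=cv2.minEnclosingCircle(np.array([ray(f,u,74)[:2] for u in h],np.float32))
U=np.argwhere((mm>0)&(q[...,1]>0.55*q[...,0])&(q[...,0]>110))[:,::-1]
W=np.array([ray(f,u,74)[:2] for u in U]);c=W.mean(0)-C[0]
print(R[0],C,len(W),np.degrees(np.arctan2(c[1],c[0])),cv2.minAreaRect(W.astype(np.float32)))
E
```

```text
[256.2 167.2] ((503.4004211425781, 207.49264526367188), 22.38796043395996) 85 0.7921172019426348 ((515.6754150390625, 207.6151885986328), (16.05360984802246, 5.292647838592529), 6.073309898376465)
```

The bar's long axis is at 6.1° and the carrier's x axis (latch line) at 4.8°: the cap is tight. Next, the hood.

Emit:
play_rows:
  moves:
    - [[-0.0366, 0.0032, 0], [0, 0, 0], 60]
    - [[-0.0366, 0.0032, 0], [0, 0, 0], 60]
    - [[-0.0366, 0.0032, 0], [0, 0, 0], 60]
    - [[-0.0366, 0.0032, 0], [0, 0, 0], 60]
    - [[-0.0366, 0.0032, 0], [0, 0, 0], 60]
    - [[-0.0366, 0.0032, 0], [0, 0, 0], 60]
    - [[-0.0366, 0.0032, 0], [0, 0, 0], 60]
    - [[-0.0366, 0.0032, 0], [0, 0, 0], 60]
    - [[-0.0366, 0.0032, 0], [0, 0, 0], 60]
    - [[0, 0, 0], [0, 0, -0.145], 60]
    - [[0, 0, 0], [0, 0, -0.145], 60]
    - [[0, 0, 0], [0, 0, -0.145], 60]
    - [[0, 0, 0], [0, 0, -0.145], 60]
    - [[0, 0, 0], [0, 0, -0.145], 60]
    - [[0, 0, 0], [0, 0, -0.145], 60]
    - [[0, 0, 0], [0, 0, -0.145], 60]
    - [[0, 0, 0], [0, 0, -0.145], 60]
    - [[0, 0, 0], [0, 0, -0.148], 60]
    - [[0, 0, 0], [0, 0, 0], 60]

```text
clock: 12.4
eef_pos: [455.4, -121.0, 211.9]
tcp_rot: [-3.141, -0.004, 2.656]
contact_force: [-0.1, 0.2, 0.4]
opening: 0.599
```

```bash
python3 - <<'E'
from rig import *
from h import *
f=grab_frame("wrist");p=f["pixels"];q=p.astype(int);s=sense();print(s["clock"],s["eef_pos"],s["tcp_rot"])
b=max(blobs(blue(p),300),key=lambda b:b[1][4]);print(b[0],b[1])
h=hull(b[2]);C=cv2.minEnclosingCircle(np.array([ray(f,u,0)[:2] for u in h],np.float32));print("hull z0",C)
mm=np.zeros(p.shape[:2],np.uint8);cv2.fillConvexPoly(mm,h,1)
k=(mm>0)&(q.min(2)>100)&(np.ptp(q,axis=2)<50)
for c,st,m in blobs(k,30):
    w=np.array([ray(f,u,98)[:2] for u in np.argwhere(m)[:,::-1]],np.float32);print(c,st,cv2.minAreaRect(w))
cv2.imwrite("pics/w4.png",p[:,:,::-1])
E
```

```text
12.45 [ 455.62931393 -120.99040474  212.16590162] [-3.14092369 -0.00314647  2.65058568]
[258.1 156.2] [ 225  120   68   75 2624]
hull z0 ((461.7363586425781, -123.05043029785156), 47.92452621459961)
[258.3 173.2] [249 153  19  42 759] ((454.0914001464844, -119.12419891357422), (16.67068862915039, 39.75435256958008), 62.790531158447266)
```

View pics/w4.png

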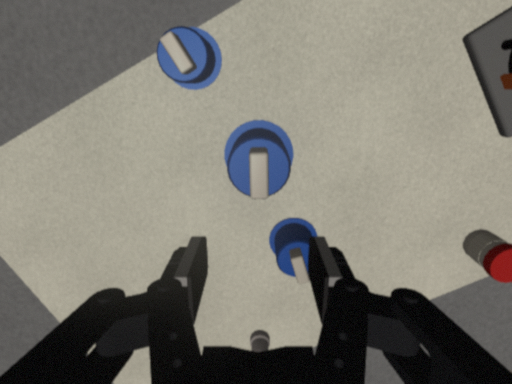

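The wrist view shows the large hood at (258,156) with its bar at (258,174), aligned with the tool. The bar comes out at about (456.5,-120.3), and the top view agrees. I descend to grip.

Emit:
play_rows:
  moves:
    - [[-0.0006, 0.001, 0.03], [0, 0, 0], 60]
    - [[0, 0, 0.03], [0, 0, 0], 60]
    - [[0, 0, 0.03], [0, 0, 0], 60]
    - [[0, 0, 0.03], [0, 0, 0], 60]
    - [[0, 0, 0.02], [0, 0, 0], 60]
    - [[0, 0, 0.012], [0, 0, 0], 60]
    - [[0, 0, 0.008], [0, 0, 0], 60]
    - [[0, 0, 0.001], [0, 0, 0], 60]
    - [[0, 0, 0], [0, 0, 0], 60]

```text
clock: 13.35
eef_pos: [458.1, -120.8, 53.2]
tcp_rot: [3.141, 0.0, 2.653]
contact_force: [0.7, -0.6, 0.1]
opening: 0.604
```

Emit:
play_rows:
  moves:
    - [[0, 0, 0], [0, 0, 0], 40]
    - [[0, 0, 0], [0, 0, 0], 30]
    - [[0, 0, 0], [0, 0, 0], 20]
    - [[0, 0, 0], [0, 0, 0], 10]
    - [[0, 0, 0], [0, 0, 0], 5]
    - [[0, 0, 0], [0, 0, 0], 0]
    - [[0, 0, 0], [0, 0, 0], 0]
  squeeze: 60

```text
clock: 14.05
eef_pos: [458.2, -120.8, 53.5]
tcp_rot: [3.141, 0.001, 2.654]
contact_force: [-1.5, 1.2, 6.7]
opening: 0.192
```

The bar is gripped at 0.19, about 16 mm. I lift and carry.

Emit:
play_rows:
  moves:
    - [[0, 0, -0.01], [0, 0, 0], 0]
    - [[0, 0, -0.025], [0, 0, 0], 0]
    - [[0, 0, -0.035], [0, 0, 0], 0]
    - [[0, 0, -0.03], [0, 0, 0], 0]
    - [[0, 0, -0.01], [0, 0, 0], 0]
    - [[0.0057, 0.0155, 0], [0, 0, 0], 0]
    - [[0.0114, 0.031, 0], [0, 0, 0], 0]
    - [[0.0114, 0.031, 0], [0, 0, 0], 0]
    - [[0.0114, 0.031, 0], [0, 0, 0], 0]
    - [[0.0114, 0.031, 0], [0, 0, 0], 0]
    - [[0.0114, 0.031, 0], [0, 0, 0], 0]
    - [[0.0114, 0.031, 0], [0, 0, 0], 0]
    - [[0.0114, 0.031, 0], [0, 0, 0], 0]
    - [[0.0114, 0.031, 0], [0, 0, 0], 0]
    - [[0.0114, 0.031, 0], [0, 0, 0], 0]
    - [[0.0057, 0.0155, 0], [0, 0, 0], 0]
    - [[0, 0, 0], [0, 0, 0], 0]
    - [[0, 0, 0], [0, 0, 0], 0]
  squeeze: 100

```text
clock: 15.85
eef_pos: [501.7, 206.0, 162.3]
tcp_rot: [-3.14, -0.001, 2.655]
contact_force: [0.0, -0.3, -1.2]
opening: 0.186
```

```bash
python3 st.py; python3 - <<'E'
from rig import *
from h import *
f=grab_frame("wrist");g=grab_frame("side")
for n,x in(("w",f),("s",g)):
    for b in blobs(blue(x["pixels"]),200): print(n,b[0],b[1])
cv2.imwrite("pics/g2.png",np.hstack([cv2.resize(f["pixels"][:,60:460],(400,384)),cv2.resize(g["pixels"][80:230,95:251],(400,384))])[:,:,::-1])
E
```

```text
clock 15.85
eef_pos [501.705 205.97  162.27 ]
tcp_rot [-3.140e+00 -1.000e-03  2.655e+00]
contact_force [ 0.017 -0.297 -1.19 ]
wrist_torque [0.012 0.    0.013]
opening 0.1862766734506261
-0.696478997489975
w [257.1 164.2] [ 201  139  114   68 2290]
w [257.  212.7] [ 200  177  116   83 4722]
w [ 54.3 322.2] [ 32 314  49  22 369]
w [ 27.2 354.2] [ 10 345  35  21 373]
s [167.5 154.4] [151 133  37  40 921]
s [310.4 240.2] [294 222  30  33 599]
s [224. 317.] [ 205  293   38   43 1013]
```

View pics/g2.png

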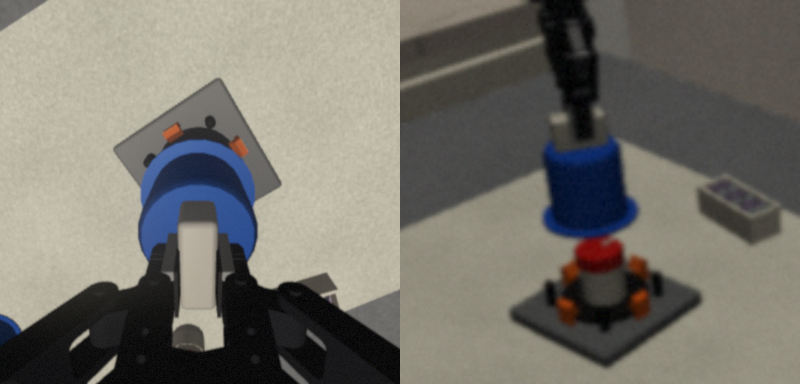

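```bash
python3 - <<'E'
from rig import *
from h import *
from scipy.optimize import least_squares as ls
f=grab_frame("wrist");g=grab_frame("side")
def fit(w,r=42.5):
    return ls(lambda c:np.hypot(*(w-c).T)-r,w.mean(0)+[0,0],loss="soft_l1")
b=min([b for b in blobs(blue(f["pixels"]),1500)],key=lambda b:b[0][1])
h=hull(b[2]);x0,y0,w0,h0=b[1][:4];h=h[h[:,1]<y0+0.45*h0]
w=np.array([ray(f,u,111.8)[:2] for u in h]);r=fit(w);print("wrist rim",len(h),r.x,abs(r.fun).max(),"free",np.array(cv2.minEnclosingCircle(w.astype(np.float32))[1]))
b=[b for b in blobs(blue(g["pixels"]),500) if b[0][1]<200][0];h=hull(b[2]);h=h[h[:,1]>b[1][1]+0.78*b[1][3]]
w=np.array([ray(g,u,108.8)[:2] for u in h]);r=fit(w);print("side rim",len(h),r.x,abs(r.fun).max())
s0=__import__("pickle").load(open("f0.pkl","rb"))["side"]
p=s0["pixels"];hsv=cv2.cvtColor(p,cv2.COLOR_RGB2HSV);o=(hsv[...,0]>5)&(hsv[...,0]<18)&(hsv[...,1]>140)&(p[...,0]>80);o[:150]=0
print([(c,ray(s0,c,34)[:2].round(1)) for c,_,_ in blobs(o,6)])
b=[b for b in blobs(blue(p),900) if abs(b[0][0]-267)<9][0];h=hull(b[2]);h=h[h[:,1]>b[1][1]+0.78*b[1][3]]
w=np.array([ray(s0,u,0)[:2] for u in h]);r=fit(w);print("side rim on bench",r.x,abs(r.fun).max())
E
```

```text
wrist rim 16 [499.85039325 206.7900318 ] 0.2879154196861933 free 34.6717529296875
side rim 7 [501.38883033 209.37242182] 1.1773280083785735
[(array([186.9, 182.8]), array([543. , 206.3])), (array([161.4, 185.1]), array([495.4, 246. ])), (array([188.2, 195.8]), array([507. , 160.4])), (array([159. , 198.3]), array([455.8, 204.5]))]
side rim on bench [ 457.19993416 -118.64839583] 0.41796244182677356
```

Against the same camera, the hood axis is about 2 mm short in x of the carrier axis. I correct that, then lower to just above the posts.

Emit:
play_rows:
  moves:
    - [[-0.0021, 0.0011, 0], [0, 0, 0], 0]
    - [[0, 0, 0.01], [0, 0, 0], 0]
    - [[0, 0, 0.015], [0, 0, 0], 0]
    - [[0, 0, 0.015], [0, 0, 0], 0]
    - [[0, 0, 0.012], [0, 0, 0], 0]
    - [[0, 0, 0.008], [0, 0, 0], 0]
    - [[0, 0, 0], [0, 0, 0], 0]
    - [[0, 0, 0], [0, 0, 0], 0]

```text
clock: 16.85
eef_pos: [504.9, 206.6, 102.9]
tcp_rot: [3.142, 0.0, 2.654]
contact_force: [0.0, -0.3, -0.0]
opening: 0.186
```

```bash
python3 st.py
```

```text
clock 16.85
eef_pos [504.881 206.641 102.859]
tcp_rot [3.142 0.    2.654]
contact_force [ 0.007 -0.291 -0.03 ]
wrist_torque [-0.025 -0.005 -0.013]
opening 0.18603017855989298
-0.6972695534226979
```

Emit:
play_rows:
  moves:
    - [[0.0003, -0.0007, 0.002], [0, 0, 0], 0]
    - [[0, 0, 0.003], [0, 0, 0], 0]
    - [[0, 0, 0.003], [0, 0, 0], 0]
    - [[0, 0, 0.002], [0, 0, 0], 0]
    - [[0, 0, 0], [0, 0, 0], 0]

```text
clock: 17.35
eef_pos: [503.9, 206.0, 92.5]
tcp_rot: [-3.141, -0.0, 2.654]
contact_force: [0.6, -0.8, -1.6]
opening: 0.187
```

```bash
python3 st.py
```

```text
clock 17.35
eef_pos [503.898 206.004  92.473]
tcp_rot [-3.141 -0.     2.654]
contact_force [ 0.623 -0.775 -1.557]
wrist_torque [-0.075  0.043  0.022]
opening 0.1868279846306074
-0.6976586972430584
```

Below the post tops with no side force. I continue slowly.

Emit:
play_rows:
  moves:
    - [[0, 0, 0.002], [0, 0, 0], 0]
    - [[0, 0, 0.002], [0, 0, 0], 0]
    - [[0, 0, 0.002], [0, 0, 0], 0]
    - [[0, 0, 0], [0, 0, 0], 0]
  squeeze: 120

```text
clock: 17.75
eef_pos: [505.3, 206.1, 87.5]
tcp_rot: [3.14, 0.002, 2.654]
contact_force: [1.9, -2.3, 5.1]
opening: 0.179
```

Emit:
play_rows:
  moves:
    - [[0, 0, 0.0015], [0, 0, 0], 0]
    - [[0, 0, 0.0015], [0, 0, 0], 0]
    - [[0, 0, 0], [0, 0, 0], 0]

```text
clock: 18.05
eef_pos: [505.9, 206.3, 84.9]
tcp_rot: [3.14, 0.003, 2.654]
contact_force: [1.9, -3.7, 6.8]
opening: 0.181
```

Emit:
play_rows:
  moves:
    - [[0, 0, 0.0015], [0, 0, 0], 0]
    - [[0, 0, 0.0015], [0, 0, 0], 0]
    - [[0, 0, 0], [0, 0, 0], 0]

```text
clock: 18.35
eef_pos: [505.5, 205.9, 81.1]
tcp_rot: [3.141, 0.002, 2.654]
contact_force: [4.2, -3.0, 0.1]
opening: 0.183
```

The force grew, then dropped at about 5.6 mm above the seat, which is the snap. A small side load remains, so I ease it and press on to the gasket.

Emit:
play_rows:
  moves:
    - [[-0.0007, 0, 0.0015], [0, 0, 0], 0]
    - [[0, 0, 0.0015], [0, 0, 0], 0]
    - [[0, 0, 0.0015], [0, 0, 0], 0]
    - [[0, 0, 0], [0, 0, 0], 0]

```text
clock: 18.75
eef_pos: [504.4, 206.3, 76.5]
tcp_rot: [3.141, -0.001, 2.653]
contact_force: [-2.6, 0.5, 6.3]
opening: 0.178
```

Emit:
play_rows:
  moves:
    - [[0, 0, 0.0015], [0, 0, 0], 0]
    - [[0, 0, 0.0015], [0, 0, 0], 0]
    - [[0, 0, 0], [0, 0, 0], 0]

```text
clock: 19.05
eef_pos: [506.7, 206.0, 74.4]
tcp_rot: [3.139, 0.003, 2.654]
contact_force: [5.3, -5.5, 9.4]
opening: 0.178
```

Emit:
play_rows:
  moves:
    - [[0, 0, 0.0015], [0, 0, 0], 0]
    - [[0, 0, 0.0015], [0, 0, 0], 0]
    - [[0, 0, 0], [0, 0, 0], 0]

```text
clock: 19.35
eef_pos: [507.0, 205.9, 71.9]
tcp_rot: [3.139, 0.003, 2.654]
contact_force: [5.3, -6.9, 12.7]
opening: 0.179
```

Emit:
play_rows:
  moves:
    - [[-0.001, 0, 0.0015], [0, 0, 0], 0]
    - [[0, 0, 0.001], [0, 0, 0], 0]
    - [[0, 0, 0], [0, 0, 0], 0]
    - [[0, 0, 0], [0, 0, 0], 0]

```text
clock: 19.75
eef_pos: [508.4, 205.6, 70.9]
tcp_rot: [3.138, 0.004, 2.654]
contact_force: [2.1, -8.1, 30.0]
opening: 0.176
```

```bash
python3 st.py
```

```text
clock 19.75
eef_pos [508.402 205.565  70.866]
tcp_rot [3.138 0.004 2.654]
contact_force [ 2.052 -8.125 29.99 ]
wrist_torque [-1.364  0.61   0.167]
opening 0.17629995099069853
-0.7002486705201711
```

30 N at about 4.6 mm of gasket compression, near its stop. I let it settle and check it in a picture.

Emit:
play_rows:
  moves:
    - [[0, 0, -0.0005], [0, 0, 0], 0]
    - [[0, 0, 0], [0, 0, 0], 0]
    - [[0, 0, 0], [0, 0, 0], 0]
    - [[0, 0, 0], [0, 0, 0], 0]
    - [[0, 0, 0], [0, 0, 0], 0]

```text
clock: 20.25
eef_pos: [508.1, 205.6, 71.0]
tcp_rot: [3.139, 0.004, 2.654]
contact_force: [2.6, -7.6, 25.9]
opening: 0.178
```

```bash
python3 st.py; python3 - <<'E'
from rig import *
from h import *
f=grab_frame("wrist");g=grab_frame("side")
cv2.imwrite("pics/g3.png",np.hstack([cv2.resize(f["pixels"][90:282,156:356],(400,384)),cv2.resize(g["pixels"][120:232,115:231],(400,384))])[:,:,::-1])
E
```

```text
clock 20.25
eef_pos [508.12  205.601  71.02 ]
tcp_rot [3.139 0.004 2.654]
contact_force [ 2.568 -7.586 25.887]
wrist_torque [-1.228  0.349  0.164]
opening 0.1781384828613665
-0.7002174133918255
```

View pics/g3.png

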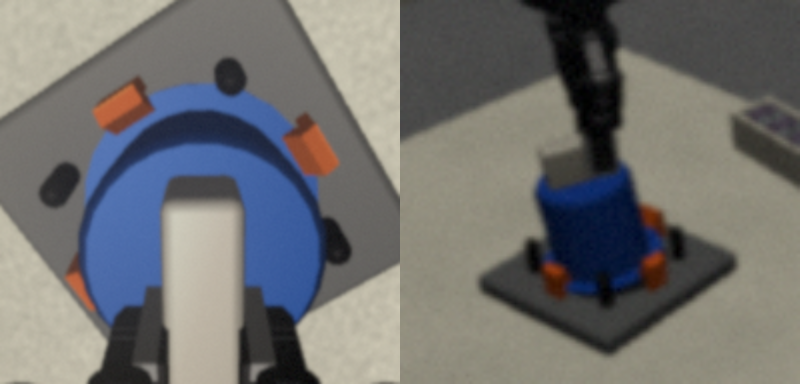

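The side view, and the handle sitting off-centre in the fingers, suggest that the hood leans, with its right-hand (-tool x) rim high. I'll measure the lean before correcting it.

```bash
cat > tilt.py <<'E'
from h import *
def axis(f,near,base):
    "image lean of hood body (blue) versus projected vertical, rad"
    m=min(blobs(blue(f["pixels"]),400),key=lambda b:np.hypot(*(b[0]-near)));M=m[2]
    x,y,w,h=m[1][:4];L=[];Rr=[]
    rows=np.arange(y+int(.3*h),y+int(.62*h))
    for r in rows:
        c=np.flatnonzero(M[r]);L.append(c.min());Rr.append(c.max())
    sl,sr=np.polyfit(rows,L,1)[0],np.polyfit(rows,Rr,1)[0]
    P=np.array(f["intrinsics"])@np.c_[f["R"],f["t"]]
    def pj(X): q=P@[*X,1];return q[:2]/q[2]
    d=pj([*base,20])-pj([*base,85]);return m[0],m[1],"lean",round((sl+sr)/2-d[0]/d[1],3),"edges",round(sl,3),round(sr,3)
if __name__=="__main__":
    import pickle;from rig import *
    s0=pickle.load(open("f0.pkl","rb"))["side"]
    print("ref",axis(s0,(267,269),(457,-120)))
    g=grab_frame("side");print("now",axis(g,(168,185),(502,206)))
    pickle.dump(g,open("g_last.pkl","wb"))
E
python3 tilt.py
```

```text
ref (array([267.7, 269.2]), array([ 245,  244,   43,   47, 1238], dtype=int32), 'lean', np.float64(-0.19), 'edges', np.float64(-0.843), np.float64(0.439))
now (array([172.9, 186.3]), array([155, 168,  36,  38, 680], dtype=int32), 'lean', np.float64(0.563), 'edges', np.float64(0.549), np.float64(0.86))
```

```bash
python3 - <<'E'
from h import *
import pickle
for f,n in((pickle.load(open("f0.pkl","rb"))["side"],(267,269)),(pickle.load(open("g_last.pkl","rb")),(172,186))):
    M=min(blobs(blue(f["pixels"]),400),key=lambda b:np.hypot(*(b[0]-n)))
    y,h=M[1][1],M[1][3]
    print([(r,int(np.flatnonzero(M[2][r]).min()),int(np.flatnonzero(M[2][r]).max())) for r in range(y,y+h,2)])
f=pickle.load(open("g_last.pkl","rb"));P=np.array(f["intrinsics"])@np.c_[f["R"],f["t"]]
def pj(X): q=P@[*X,1];return (q[:2]/q[2]).round(1)
c=np.array([502.5,206.7])
print("pred axis top/bot",pj([*c,85]),pj([*c,18]))
t=np.linspace(0,2*np.pi,73)
for z,r in((20,42.5),(85,33)):
    E=np.array([pj([c[0]+r*np.cos(a),c[1]+r*np.sin(a),z]) for a in t]);print(z,"x",E[:,0].min(),E[:,0].max(),"y",E[:,1].min(),E[:,1].max(), "row of xmin,xmax",E[E[:,0].argmin(),1],E[E[:,0].argmax(),1])
for e in(-23,23): print("bar top end",pj([c[0]-.882*e,c[1]+.47*e,115-5]), pj([c[0]-.882*e,c[1]+.47*e,80]))
E
```

```text
[(244, 252, 280), (246, 251, 281), (248, 250, 282), (250, 250, 282), (252, 250, 282), (254, 250, 282), (256, 251, 282), (258, 253, 282), (260, 254, 282), (262, 258, 281), (264, 255, 281), (266, 256, 281), (268, 247, 285), (270, 246, 286), (272, 245, 287), (274, 245, 287), (276, 245, 287), (278, 246, 286), (280, 246, 286), (282, 248, 285), (284, 250, 283), (286, 252, 280), (288, 256, 277), (290, 265, 267)]
[(168, 179, 179), (170, 178, 180), (172, 156, 180), (174, 155, 180), (176, 155, 181), (178, 156, 181), (180, 159, 182), (182, 161, 182), (184, 163, 183), (186, 163, 183), (188, 164, 189), (190, 163, 190), (192, 165, 190), (194, 166, 184), (196, 164, 183), (198, 167, 183), (200, 169, 183), (202, 165, 182), (204, 164, 171)]
pred axis top/bot [171.4 171.3] [174.8 195.1]
20 x 156.9 192.3 y 185.0 204.6 row of xmin,xmax 196.1 193.7
85 x 157.0 185.7 y 164.3 178.8 row of xmin,xmax 172.5 170.1
bar top end [180.  160.1] [181.4 171.3]
bar top end [160.1 163.8] [161.9 175. ]
```

The body leans about 0.08–0.1 rad, with the -tool x rim side roughly 5–8 mm high. I rotate the tool about +y to level it while keeping the pressure on.

Emit:
play_rows:
  moves:
    - [[0, 0, -0.002], [0, 0, 0], 0]
    - [[0, 0, 0], [0, 0.03, 0], 0]
    - [[0, 0, 0], [0, 0.03, 0], 0]
    - [[0, 0, 0], [0, 0, 0], 0]

```text
clock: 20.8
eef_pos: [509.3, 204.9, 71.9]
tcp_rot: [3.139, -0.055, 2.654]
contact_force: [7.1, -8.5, 14.6]
opening: 0.175
```

```bash
cat > chk.py <<'E'
from rig import *
from h import *
import pickle
s=sense();print(s["clock"],s["eef_pos"].round(1),s["tcp_rot"].round(3),"F",s["contact_force"].round(1),"T",s["wrist_torque"].round(2),s["opening"].round(3))
f=grab_frame("side");pickle.dump(f,open("g_last.pkl","wb"))
M=min(blobs(blue(f["pixels"]),400),key=lambda b:np.hypot(*(b[0]-(172,186))))[2]
for r in (172,174,176,180,186,190,192,194): c=np.flatnonzero(M[r]);print((r,int(c.min()),int(c.max())),end=" ")
print("bottom",np.argwhere(M)[:,0].max())
E
python3 chk.py
```

```text
Traceback (most recent call last):
  File "chk.py", line 4, in <module>
    s=sense();print(s["clock"],s["eef_pos"].round(1),s["tcp_rot"].round(3),"F",s["contact_force"].round(1),"T",s["wrist_torque"].round(2),s["opening"].round(3))
                                                                                                                                          ^^^^^^^^^^^^^^^^^^
AttributeError: 'float' object has no attribute 'round'
```

```bash
sed -i 's/,s\["opening"\].round(3)//' chk.py; python3 chk.py
```

```text
20.8 [509.3 204.9  71.9] [ 3.139 -0.055  2.654] F [ 7.1 -8.5 14.6] T [-1.67 -1.24  0.15]
(172, 156, 181) (174, 156, 181) (176, 156, 181) (180, 161, 182) (186, 163, 181) (190, 162, 190) (192, 163, 190) (194, 166, 183) bottom 204
```

The tool is pushing the handle sideways with about 11 N towards +tool x, which explains the lean. I shift the command towards -tool x to null it.

Emit:
play_rows:
  moves:
    - [[-0.0015, 0, 0], [0, 0, 0], 0]
    - [[-0.0015, 0, 0], [0, 0, 0], 0]
    - [[0, 0, 0], [0, 0, 0], 0]

```text
clock: 21.15
eef_pos: [510.0, 204.2, 71.4]
tcp_rot: [3.139, -0.058, 2.654]
contact_force: [3.0, -4.0, 12.0]
opening: 0.176
```

```bash
python3 chk.py
```

```text
21.15 [510.  204.2  71.4] [ 3.139 -0.058  2.654] F [ 3. -4. 12.] T [-0.67 -0.29  0.05]
(172, 156, 182) (174, 156, 182) (176, 157, 182) (180, 160, 182) (186, 163, 184) (190, 163, 190) (192, 164, 190) (194, 166, 182) bottom 204
```

Emit:
play_rows:
  moves:
    - [[-0.0015, 0, 0], [0, 0, 0], 0]
    - [[-0.0015, 0, 0], [0, 0.02, 0], 0]
    - [[-0.001, 0, 0], [0, 0.02, 0], 0]
    - [[0, 0, 0.002], [0, 0, 0], 0]
    - [[0, 0, 0.001], [0, 0, 0], 0]
    - [[0, 0, 0], [0, 0, 0], 0]

```text
clock: 21.8
eef_pos: [512.2, 202.7, 68.0]
tcp_rot: [3.14, -0.1, 2.653]
contact_force: [0.2, -1.0, 14.0]
opening: 0.18
```

```bash
python3 chk.py
```

```text
21.8 [512.2 202.7  68. ] [ 3.14  -0.1    2.653] F [ 0.2 -1.  14. ] T [ 0.05  0.46 -0.03]
(172, 158, 183) (174, 157, 183) (176, 158, 182) (180, 161, 182) (186, 162, 184) (190, 162, 183) (192, 163, 182) (194, 166, 182) bottom 205
```

The side force is gone and the hood dropped further, with the right-hand latch now over the rim. A look:

```bash
python3 - <<'E'
from rig import *
from h import *
f=grab_frame("wrist");g=grab_frame("side")
cv2.imwrite("pics/g4.png",np.hstack([cv2.resize(f["pixels"][90:282,156:356],(400,384)),cv2.resize(g["pixels"][145:225,130:210],(400,384),interpolation=cv2.INTER_CUBIC)])[:,:,::-1])
E
```

```text
(no output)
```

View pics/g4.png

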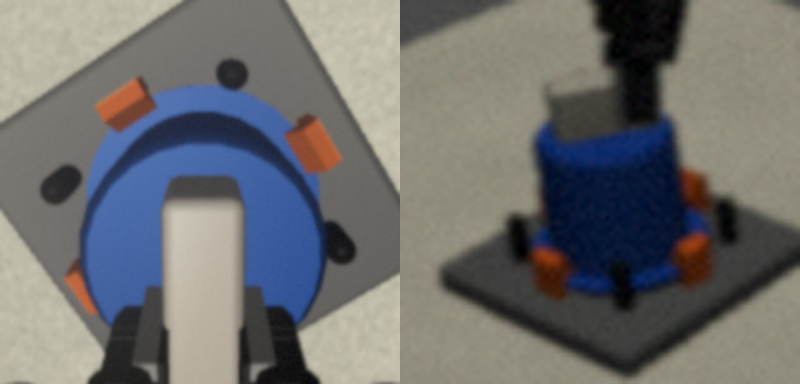

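The picture shows the orange latches standing over the rim on all visible sides, at side-crop pixels (550,270), (692,258) and (690,190), and the hood nearly level. I now press firmly, straight down.

Emit:
play_rows:
  moves:
    - [[-0.0003, 0, 0.0015], [0, 0, 0], 0]
    - [[-0.0003, 0, 0.0015], [0, 0, 0], 0]
    - [[0, 0, 0], [0, 0, 0], 0]
    - [[0, 0, 0], [0, 0, 0], 0]

```text
clock: 22.35
eef_pos: [512.8, 202.8, 66.8]
tcp_rot: [3.14, -0.1, 2.654]
contact_force: [-3.6, -3.7, 33.6]
opening: 0.177
```

```bash
python3 chk.py
```

```text
22.35 [512.8 202.8  66.8] [ 3.14  -0.1    2.654] F [-3.6 -3.7 33.6] T [-0.29  1.81  0.05]
(172, 158, 183) (174, 158, 183) (176, 158, 183) (180, 161, 182) (186, 162, 183) (190, 163, 189) (192, 163, 190) (194, 162, 184) bottom 205
```

33.6 N, so the gasket is at its stop or the rim is well down. I check the rim against a level one in the side view, with a final picture.

```bash
python3 - <<'E'
from rig import *
from h import *
g=grab_frame("side");p=g["pixels"]
P=np.array(g["intrinsics"])@np.c_[g["R"],g["t"]]
b=np.concatenate([g["pixels"][None].astype(float)]+[grab_frame("side")["pixels"][None].astype(float) for _ in range(5)]).mean(0)
k=6;im=cv2.resize(b[145:225,130:210].astype(np.uint8),None,fx=k,fy=k,interpolation=cv2.INTER_CUBIC)[:,:,::-1].copy()
im=cv2.convertScaleAbs(im,alpha=1.6);plain=im.copy()
t=np.linspace(0,2*np.pi,120)
tx=np.array([-.882,.47,0]);ty=np.array([.47,.882,0]);
for tl,col in((0,(255,255,255)),(0.09,(0,255,255))):
  for zr,r in((0,42.5),(67,32)):
    pts=[]
    for a in t:
        l=[r*np.cos(a),r*np.sin(a),zr]
        x=l[0]*np.cos(tl)+l[2]*np.sin(tl);z=-l[0]*np.sin(tl)+l[2]*np.cos(tl)
        q=P@[*(np.array([502.3,206,17.5+42.5*np.sin(tl)])+tx*x+ty*l[1]+[0,0,z]),1];pts.append((q[:2]/q[2]-[130,145]+.5)*k)
    cv2.polylines(im,[np.int32(pts)],True,col,1)
cv2.imwrite("pics/g5.png",np.hstack([plain[:,80:],im[:,80:]]))
E
python3 st.py
```

```text
clock 22.7
eef_pos [512.756 202.781  66.84 ]
tcp_rot [ 3.139 -0.1    2.654]
contact_force [-3.375 -3.033 34.051]
wrist_torque [-0.251  1.782  0.067]
opening 0.17527356045542472
-0.8181912197177232
```

View pics/g5.png

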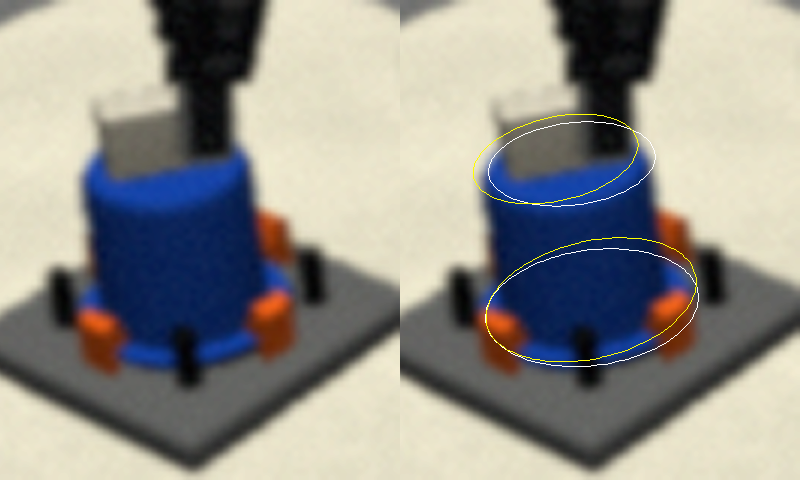

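The overlay of a level hood (white) fits the rim and top edges; the tilted one (yellow) does not. I ease slightly for margin below 40 N and confirm that the press is steady.

Emit:
play_rows:
  moves:
    - [[0, 0, -0.0005], [0, 0, 0], 0]
    - [[0, 0, 0], [0, 0, 0], 0]
    - [[0, 0, 0], [0, 0, 0], 0]
    - [[0, 0, 0], [0, 0, 0], 0]
    - [[0, 0, 0], [0, 0, 0], 0]
    - [[0, 0, 0], [0, 0, 0], 0]

```text
clock: 23.3
eef_pos: [512.6, 202.7, 66.9]
tcp_rot: [3.14, -0.1, 2.654]
contact_force: [-2.4, -2.4, 28.6]
opening: 0.177
```

```bash
python3 chk.py; python3 -c "
from rig import *
s=sense();F=s['contact_force'];print(F,s['eef_pos'])
if 20<F[2]<36: print(sign_off())"
```

```text
23.3 [512.6 202.7  66.9] [ 3.14  -0.1    2.654] F [-2.4 -2.4 28.6] T [-0.15  1.48  0.05]
(172, 158, 183) (174, 158, 183) (176, 158, 183) (180, 161, 183) (186, 161, 184) (190, 162, 189) (192, 164, 190) (194, 162, 183) bottom 205
[-3.45409428 -3.46376641 29.95017507] [512.65447144 202.75840816  66.89345833]
the job is handed in; nothing more can be done
None
```

I tightened the red cap, put the largest blue hood over the pot and pressed it down past the latches. I handed in at 23.3 s with the arm still holding the hood and pressing it down at about 29 N.

**Last checks**
- **Cap:** it turned about 1.2 rad clockwise until the torque jumped to about 1.15 N m. Afterwards its white bar lay at 6.1° and the carrier's x axis at 4.8°. A second bar estimate, from its offset to the cap centre, gave only 0.8°, which is within its error of about 5°.
- **Hood:** the outline of a level, pressed hood fitted the last side picture. The three latches visible there stood over the rim; the fourth was hidden. A 0.5 mm easing dropped the force by about 5 N, so the gasket appears to be at or near its stop.

**What went wrong or disagreed**
- **Finger height:** the fingertips sat about 20–25 mm higher than the TCP reading suggested. My first attempt therefore closed on top of the cap and pressed it with about 30 N, so I lowered the grip and tried again.
- **Hood leaning:** it first went down tilted by about 0.1 rad because the tool was pushing it sideways. Removing that side force and tilting the tool 0.1 rad brought it level, and the high side then snapped in.
- **Grip at the end:** the fingers hold the bar near one end rather than at its centre. The final TCP height would put the rim lower than the gasket allows, so the grip probably slipped a few millimetres on the bar.

I did not touch the other pots, the slide box, the objective or the small hoods.

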